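# Third hand for a cabinet pull

### The arm

A 7-joint arm with a two-finger parallel gripper is mounted at the origin on the work surface. World frame = base frame: x ahead of the robot, y to its left, z up, the work surface at z = 0. Lengths are in m, angles in rad, forces in N, time in s.
With the tool pointing down it reaches from about 0.4 to 0.925 m from the base axis. Payload 5.6 kg.
Tool frame: the origin (TCP) lies midway between the tips of the shut fingers; the grasp point (between the pads) lies 19 mm behind it; x points along the fingers, z is the direction in which the jaws open and shut, and the axes are right-handed (so a half turn about x gives the same grasp; the last joint's range is limited). The gripper opens to 85 mm and grips with 20 to 120 N. Pads are 22 mm wide; open, the fingers measure 114 mm over their backs; the gripper's body (76 mm by 85 mm) begins 54 mm behind the grasp point. The pads swing forward as they close: fully open they stand 13 mm farther back than shut.
Start: joints at [1.182, 0.468, -0.012, 1.603, 0.006, 1.071, -0.056], TCP at [0.22, -0.612, 0.231] pointing down, gripper open.
Joint ranges: [-2.53, 2.53], [-0.31, 2.02], [-1.57, 1.55], [0.28, 2.44], [-1.29, 4.43], [0.15, 1.84], [-2.92, 2.92]. Speed limits (rad/s): [2.57, 2.57, 3.14, 3.14, 3.14, 3.14, 3.14].

### API

Orientations are given as a unit quaternion [x, y, z, w].
In Python, from cell import manip gives the robot as it stands.
- The arm moves only by the tool move_arm, never from a script. Its argument "motion" is a list of rows, each an object of numbers: "x", "y", "z": the shift along the tool's x, y, z in cm; "ax", "ay", "az": the turn, a rotation vector about the tool's x, y, z in rad; "hand": the gripper command: -1 is fully open, 1 is shut, values between are in proportion. In form: [{"x": .., "y": .., "z": .., "ax": .., "ay": .., "az": .., "hand": ..}, ...]. A call has exactly 5 rows; each row is the pose to reach, as a shift and turn from the pose commanded when the call began, along the tool's axes at that moment; what a row does not reach only later rows make up. A row lasts 1/10 s, in which the tool goes at most 50 mm and 8.59 degrees, less where a joint would pass 70% of its speed; a pose out of reach is approached as far as the arm can. A call with a gripper value outside its range is refused whole. The fingers move at their own pace and stop on an object; the grip force is fixed at half the most. Time passes only in rows, so rows that repeat a pose let the fingers close, or fill a call up. It gives the time, the measured TCP pose, the force and the opening at its end, in the units of the state.
- manip.get_obs(): the state, without advancing time (a new reading comes with each control period).
- manip.capture(name): name is "scene" or "side" or "wrist"; returns (picture, depth): 480x640x3 uint8, blue, green, red; 480x640 float32, m along the optical axis (not along the pixel's ray), 0 where there is no reading.
- manip.get_calibration(name): a dict with "mtx" (3x3 intrinsics, pixels), "view" (4x4, takes a point from world to camera coordinates). Camera axes: x right, y up, looking along -z (the intrinsics and any distortion apply to the point x, -y, -z); pixel columns grow to the right and rows downward; lengths in m; the calibration is good to about 2 mm. The wrist camera is an equidistant fisheye: a pixel r from the principal point sees the ray r / f radians off the axis. A picture is of the moment at which its call begins: read the wrist's pose just before it. get_calibration takes no time and is no camera call; for the wrist camera it gives the pose at the moment of the call.
- manip.close_job(): hands the job in, once; it reports no verdict.
The state is a dict: "time_s": time; "q": joint angles; "dq": joint speeds; "joint_efforts": joint torques, N m; "position": TCP position; "orientation": TCP orientation; "force": force on the tool from outside, world axes, zero at the start; "wrist_torque": the same for the moment, N m; "opening": finger opening in m.
Only numpy, scipy, OpenCV 4.12 (cv2) and the standard library are available. Lean on these libraries where they do the work, as an engineer would, in place of code of your own. Each camera call takes 0.05 s, during which the arm holds its last target.

### The job

One door of the white mini cabinet already has its wooden pull; I am behind the cabinet, at its open back, about to screw the second pull to the door that has none. Pick up the loose pull and hold it level, flat side against that door and centred over the two screw holes (the mirror image of the fitted one), pressing with a steady 10 N or so, never more than 30 N on the thin plastic, and finish while still holding and pressing it there. Leave everything else on the stand where it is.

Things in the scene. Friction and masses are not known exactly. Their poses are not given: they have to be found in the camera images.
- pull: The loose door pull: solid light wood, D-shaped seen from above, 36 mm wide (y) x 40 mm deep (x) x 24 mm high (z), about 30 g. It lies on the stand the right way up. Origin at the centre of its underside; its +x points to its flat back (36 x 24 mm, 20 mm from the origin), -x to its round nose. The two flanks (+y and -y) are flat and parallel from the back to 22 mm from it, then curve into the nose (radius 18 mm).
- pull_back (a point): Centre of the loose pull's flat back face, 12 mm above its underside.
- fitted_pull: An identical pull already screwed to one of the two doors, at that door's seat (left or right, it varies). Origin at the centre of its flat back on the door's front face; the nose points along its -x, away from the door. It sticks out 40 mm.
- cabinet: White plastic mini cabinet 150 mm deep (x) x 384 mm wide (y) x 165 mm high (z), standing firmly (it does not slide), back panel off. Origin at the centre of its underside; its -x points out of the door side, towards the robot give or take 0.2 rad; the front faces of the closed doors lie 84 mm from the origin. Two swing doors meet at the middle of its front.
- left_door: Door on the cabinet's +y half, 190 mm wide x 153 mm high x 7 mm thick, top edge 4 mm below the cabinet's top, hinged at the cabinet's outer +y edge (its origin lies there), free edge at the cabinet's middle. Axes like the cabinet's when shut. It starts shut and opens only outwards; shut, it rests on pads 2 mm off the cabinet's front and is practically rigid (it gives less than 0.5 mm when pressed with 10 N), so close in slowly: the force rises within a millimetre or two.
- right_door: Door on the cabinet's -y half, the mirror image of left_door, hinged at the outer -y edge.
- left_seat (a point): Point on left_door's front face midway between its two screw holes (5 mm holes, side by side, 18 mm apart): 48 mm from the cabinet's middle, 140 mm above the stand, 25 mm below the cabinet's top. The centre of the flat back of a pull belongs here. Axes: x into the cabinet, square to the door, y along the door, z up.
- right_seat (a point): The same point on right_door, 48 mm to the other side of the cabinet's middle.
- dish: Round glass ashtray-style dish, 110 mm across, 34 mm high, holding two screws. Bystander; origin at the centre of its underside.
- stopper: Steel bottle stopper, 36 mm across, 80 mm high, standing on its knob. Bystander; origin at the centre of its underside.
- incense_holder: Round white ceramic incense holder, 100 mm across, 25 mm high. Bystander; origin at the centre of its underside.
- controller_skin: Grey hard silicone controller skin, about 120 x 165 x 37 mm. Bystander; origin at the centre of its underside.
- remote: Black remote control, 44 x 155 x 17 mm. Bystander; origin at the centre of its underside.
- mug: Blue ceramic mug, 80 mm across, 92 mm high, handle on its +y. Bystander; origin at the centre of its underside.
- screwdriver: Screwdriver 160 mm long, lying along its x. Bystander; origin at the centre of its underside.
There are look-alikes about, which are no part of the job. Leave any green look-alike of the pull alone.

How it is judged:
On the way, in this order (a step that is already met when the one before it is completed fails the run):
1. the loose pull is picked up off the stand (height (world z) of pull above 0.05 m and contact force between the fingers and pull above 2 N), for 0.2 s.
2. the pull is held on the bare door's seat with a steady force of 5 to 15 N (((y of fitted_pull in the frame of cabinet below 0 m and y of pull_back in the frame of left_seat between -0.006 and 0.006 m and z of pull_back in the frame of left_seat between -0.006 and 0.006 m and x of pull_back in the frame of left_seat between -0.004 and 0.004 m and angle between the x axis of pull and the x axis of left_door, either way round below 0.08 rad and angle between pull's own z axis and vertical below 0.08 rad and contact force between pull and left_door between 5 and 15 N) or (y of fitted_pull in the frame of cabinet above 0 m and y of pull_back in the frame of right_seat between -0.006 and 0.006 m and z of pull_back in the frame of right_seat between -0.006 and 0.006 m and x of pull_back in the frame of right_seat between -0.004 and 0.004 m and angle between the x axis of pull and the x axis of right_door, either way round below 0.08 rad and angle between pull's own z axis and vertical below 0.08 rad and contact force between pull and right_door between 5 and 15 N)) and contact force between the fingers and pull above 2 N and linear speed of pull below 0.02 m/s), for 1 s.
At the end, for the whole second after the job is handed in: The gripper still holds the pull, at rest, on the door that has no pull: the centre of its flat back within 6 mm of that door's seat sideways and in height and within 4 mm in depth, its back within 0.08 rad of flat on the door, within 0.08 rad of level, and pressed on the door with 5 to 15 N (all of step 2); the arm keeps its last pose, push and grip.
It fails at once if a door is pressed with more than 30 N (contact force between any of pull, the arm and left_door above 30 N or contact force between any of pull, the arm and right_door above 30 N).
It fails at once if a bystander is moved more than 20 mm (distance of any of dish, stopper, incense_holder, controller_skin, remote, mug, screwdriver from where it was at the start of the episode above 0.02 m).
It also fails if it takes over 48 s, if anything falls off the work surface, if the arm or the gripper's body presses on something with over 40 N, if the wrist force passes 120 N, or if a joint passes its speed limit or range.

## Working session

There is one attempt and no reset: what is moved stays moved. The work goes in short steps, Python scripts to look and compute and a tool call to move; the robot and the scene stay as the last step left them, time stands still between calls to the robot, and variables do not carry over. Pictures are saved under pics/ and viewed, and the job is handed in when it is done.

Besides the shell and the picture viewer there is one more tool, called after "Emit:" as name(argument=value, ...), one argument or row to a line, values as JSON. move_arm: Moves the arm, as the interface text tells. Its arguments: {"type":"object","properties":{"motion":{"type":"array","items":{"type":"object","properties":{"x":{"type":"number"},"y":{"type":"number"},"z":{"type":"number"},"ax":{"type":"number"},"ay":{"type":"number"},"az":{"type":"number"},"hand":{"type":"number"}}}}},"required":["motion"]}

```bash
mkdir -p pics; ls; cat > h.py <<'E'
import numpy as np, cv2, pickle
from cell import manip
from scipy.spatial.transform import Rotation as R
def save(n,tag):
    cal=manip.get_calibration(n); im,d=manip.capture(n)
    cv2.imwrite(f'pics/{tag}.png',im); pickle.dump((im,d,cal),open(f'pics/{tag}.pkl','wb'))
    return im,d,cal
def load(tag): return pickle.load(open(f'pics/{tag}.pkl','rb'))
def ray(cal,u,v,fish=False):
    K=np.array(cal['mtx']);V=np.array(cal['view'])
    x=(u-K[0,2])/K[0,0]; y=(v-K[1,2])/K[1,1]
    if fish:
        r=np.hypot(x,y); s=np.sin(r)/r if r>1e-9 else 1; d=np.array([x*s,-y*s,-np.cos(r)])
    else: d=np.array([x,-y,-1.])
    Rm=V[:3,:3]; o=-Rm.T@V[:3,3]
    return o,Rm.T@d
def onz(cal,u,v,z,fish=False):
    o,d=ray(cal,u,v,fish); return o+d*(z-o[2])/d[2]
def proj(cal,p):
    K=np.array(cal['mtx']);V=np.array(cal['view']); c=V[:3,:3]@p+V[:3,3]
    return K[0,2]+K[0,0]*c[0]/-c[2], K[1,2]+K[1,1]*(-c[1])/-c[2]
def dpt(cal,d,u,v):
    o,r=ray(cal,u,v); return o+r*d[int(v),int(u)]
E
python3 - <<'E'
from h import *
print(manip.get_obs())
for n in ['scene','side','wrist']:
    im,d,cal=save(n,n+'0'); print(n,cal)
E
```

```text
pics
{'time_s': 0.0, 'q': array([ 1.18201797,  0.46840202, -0.01156064,  1.6036424 ,  0.00598465,
        1.07142039, -0.05625096]), 'dq': array([ 1.22760192e-03, -7.14459715e-04,  1.21350471e-03, -2.48004275e-05,
        3.98516530e-04, -6.09808778e-04, -1.53314112e-03]), 'joint_efforts': array([ 6.37621142e-04, -5.32385051e+01,  2.15255149e-02, -2.51306856e+01,
        1.14049728e-02,  7.71275139e-03, -6.13907901e-06]), 'position': array([ 0.22002326, -0.61101769,  0.23031443]), 'orientation': array([ 0.40688273,  0.57910538, -0.40621424,  0.57799082]), 'force': array([ 1.12836388,  0.26622149, -1.07770302]), 'wrist_torque': array([-0.00879516, -0.01372543, -0.04399093]), 'opening': 0.08523266640846677}
scene {'mtx': array([[530.11862713,   0.        , 317.34812639],
       [  0.        , 530.11862713, 238.20307966],
       [  0.        ,   0.        ,   1.        ]]), 'view': array([[-0.2935444 ,  0.95589434, -0.00988435,  0.19036077],
       [-0.72561024, -0.21607133,  0.65330158,  0.32561146],
       [ 0.62235155,  0.19894521,  0.75703325, -1.99719174],
       [ 0.        ,  0. 
[... 182 characters left out ...]
     ,   1.        ]]), 'view': array([[-0.82949327, -0.55850704,  0.00328606,  0.48990686],
       [ 0.39087203, -0.57629945,  0.71770328, -0.3123603 ],
       [-0.39894859,  0.59661447,  0.6963413 , -1.08227628],
       [ 0.        ,  0.        ,  0.        ,  1.        ]])}
wrist {'mtx': array([[371.64829954,   0.        , 315.62063569],
       [  0.        , 371.64829954, 236.65433851],
       [  0.        ,   0.        ,   1.        ]]), 'view': array([[ 0.33934287, -0.940662  , -0.00119386, -0.65033046],
       [ 0.89047584,  0.32164677, -0.32186354,  0.04186439],
       [ 0.30314881,  0.10815899,  0.94678532, -0.37998782],
       [ 0.        ,  0.        ,  0.        ,  1.        ]])}
```

View pics/scene0.png

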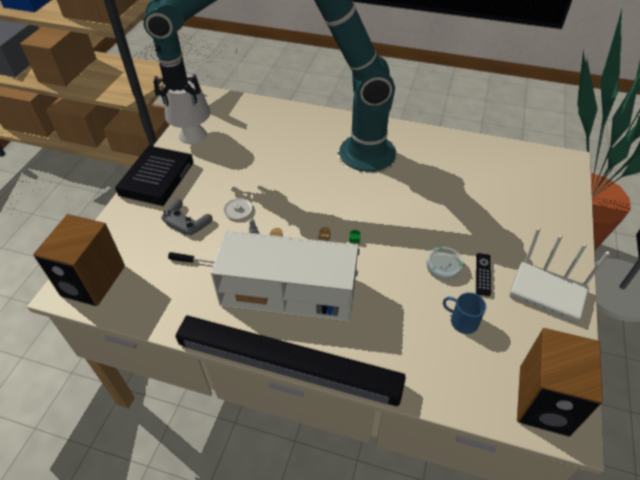

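View pics/side0.png

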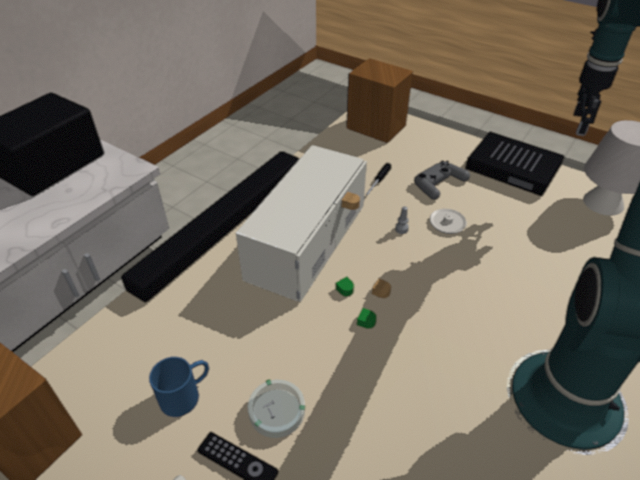

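View pics/wrist0.png

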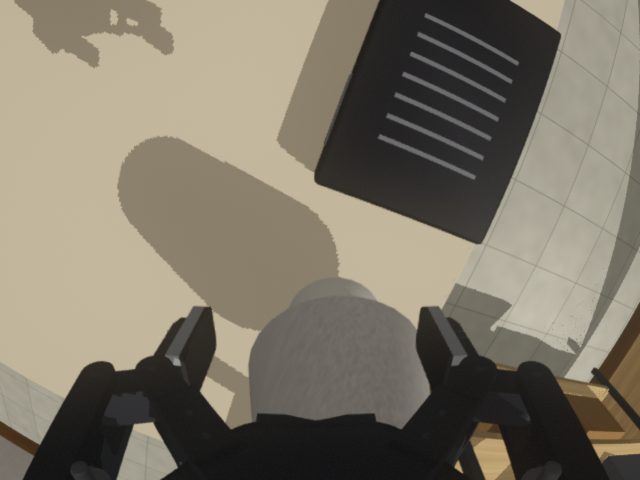

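```bash
python3 - <<'E'
from h import *
im,d,cal=load('side0')
cv2.imwrite('pics/side0z.png',cv2.resize(im[130:340,230:430],None,fx=3.8,fy=2.85*1,interpolation=cv2.INTER_CUBIC))
for n,(u,v) in dict(mugtop=(172,370),remote=(235,455),dishc=(276,410),stopper=(403,215),inc=(447,221),sd=(375,178),loose=(381,286),g1=(345,285),g2=(367,316),fit=(350,200),c1=(298,296),top1=(297,270),top2=(366,160),top3=(240,235),top4=(316,150)).items():
    print(n,dpt(cal,d,u,v).round(3))
s,ds,cs=load('scene0')
cv2.imwrite('pics/scene0z.png',cv2.resize(s[180:320,190:390],None,fx=4,fy=4,interpolation=cv2.INTER_CUBIC))
for n,(u,v) in dict(fit=(277,233),loose=(325,232),g2=(355,235),top1=(220,236),top2=(353,243)).items():
    print(n,dpt(cs,ds,u,v).round(3))
E
```

```text
mugtop [0.671 0.416 0.051]
remote [0.467 0.468 0.017]
dishc [0.461 0.354 0.014]
stopper [ 0.507 -0.25   0.058]
inc [ 0.415 -0.338  0.018]
sd [ 0.673 -0.4    0.012]
loose [ 0.446 -0.033  0.023]
g1 [0.519 0.011 0.021]
g2 [0.428 0.063 0.025]
fit [ 0.596 -0.127  0.151]
c1 [0.584 0.109 0.034]
top1 [0.588 0.103 0.114]
top2 [ 0.751 -0.481 -0.002]
top3 [0.729 0.122 0.16 ]
top4 [ 0.772 -0.238  0.164]
fit [ 0.605 -0.134  0.153]
loose [ 0.446 -0.036  0.016]
g2 [0.437 0.061 0.023]
top1 [ 0.543 -0.366 -0.005]
top2 [ 0.451  0.059 -0.002]
```

View pics/side0z.png

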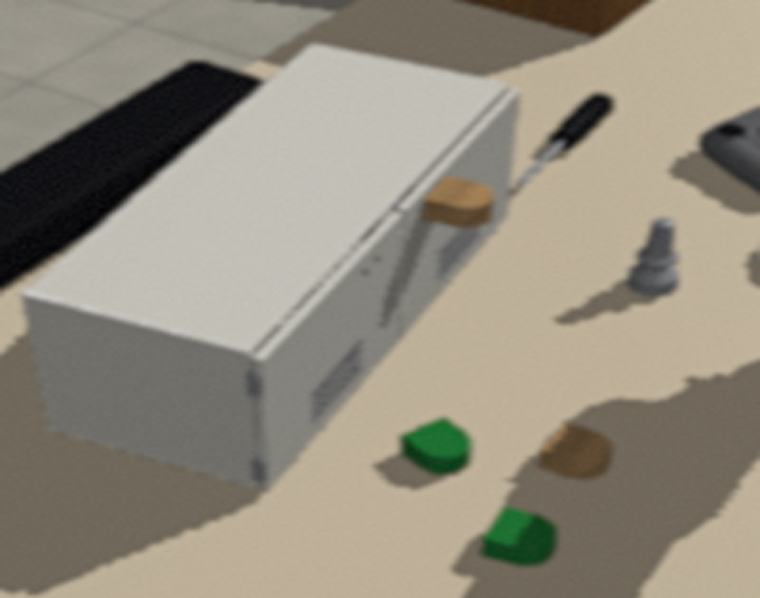

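View pics/scene0z.png

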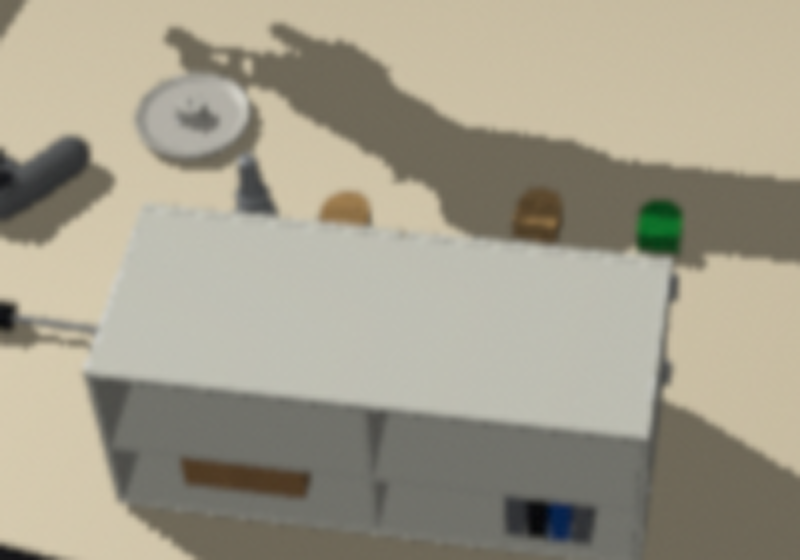

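```bash
python3 - <<'E'
from h import *
o=manip.get_obs(); Rt=R.from_quat(o['orientation']).as_matrix(); print(Rt.round(3))
cal=manip.get_calibration('wrist');V=np.array(cal['view']); c=-V[:3,:3].T@V[:3,3]
print('cam in tool',Rt.T@(c-o['position']), 'axis in tool',Rt.T@(-V[2,:3]), c)
s,ds,cs=load('scene0')
for u,v in [(187,95),(170,105),(205,105),(190,130),(175,80)]: print(u,v,dpt(cs,ds,u,v).round(3))
print('cabinet top corners scene',[onz(cs,190+x/4,180+y/4,.165).round(3).tolist()[:2] for x,y in [(146,206),(672,258),(648,437),(86,373)]])
_,d,c2=load('side0')
print('side',[onz(c2,230+x/3.8,130+y/2.85,.165).round(3).tolist()[:2] for x,y in [(517,93),(258,354),(27,294),(320,46)]])
E
```

```text
[[-0.001  0.941  0.339]
 [ 0.001  0.339 -0.941]
 [-1.    -0.    -0.001]]
cam in tool [-0.14207692  0.08299028  0.00102309] axis in tool [ 9.46825849e-01 -3.21745918e-01  6.12519105e-04] [ 0.29861664 -0.58415115  0.37259151]
187 95 [ 0.135 -0.638  0.216]
170 105 [ 0.156 -0.704  0.176]
205 105 [ 0.086 -0.604  0.148]
190 130 [ 0.12  -0.67   0.045]
175 80 [ 0.248 -0.595  0.354]
cabinet top corners scene [[0.651, -0.27], [0.591, 0.103], [0.744, 0.126], [0.801, -0.249]]
side [[0.633, -0.263], [0.584, 0.103], [0.734, 0.125], [0.785, -0.25]]
```

Emit:
move_arm(
  motion=[
    {"x": -4,"hand": -1},
    {"x": -8,"y": 1,"z": -1,"ax": -0.1,"hand": -1},
    {"x": -9,"y": 4,"z": -4,"ax": -0.24,"hand": -1},
    {"x": -9,"y": 7,"z": -7.5,"ax": -0.38,"hand": -1},
    {"x": -9,"y": 10,"z": -11,"ax": -0.52,"hand": -1},
  ],
)

```text
$.motion[0]: bad value
```

Emit:
move_arm(
  motion=[
    {"x": -4,"y": 0,"z": 0,"ax": 0,"ay": 0,"az": 0,"hand": -1},
    {"x": -8,"y": 1,"z": -1,"ax": -0.1,"ay": 0,"az": 0,"hand": -1},
    {"x": -9,"y": 4,"z": -4,"ax": -0.24,"ay": 0,"az": 0,"hand": -1},
    {"x": -9,"y": 7,"z": -7.5,"ax": -0.38,"ay": 0,"az": 0,"hand": -1},
    {"x": -9,"y": 10,"z": -11,"ax": -0.52,"ay": 0,"az": 0,"hand": -1},
  ],
)

```text
time_s: 0.65
position: [0.2776, -0.4726, 0.3215]
orientation: [0.242, 0.664, -0.243, 0.664]
force: [0.9, -0.7, -0.3]
opening: 0.0854
```

```bash
cat >> h.py <<'E'
def delta(p,yaw,roll=0):
    # tool x down, tool y horizontal at yaw
    o=manip.get_obs(); Rt=R.from_quat(o['orientation']).as_matrix()
    y=np.array([np.cos(yaw),np.sin(yaw),0]); x=np.array([0,0,-1.]); z=np.cross(x,y)
    Rg=np.stack([x,y,z],1)
    print('pos',o['position'].round(4),'yaw',round(np.arctan2(Rt[1,1],Rt[0,1]),4),'t',o['time_s'])
    print('shift cm',(Rt.T@(np.array(p)-o['position'])*100).round(2),'rot',R.from_matrix(Rt.T@Rg).as_rotvec().round(4))
E
python3 - <<'E'
from h import *
delta([0.43,-0.035,0.26],3.30)
E
```

```text
pos [ 0.2776 -0.4726  0.3215] yaw 0.8711 t 0.65
shift cm [  6.13  43.3  -16.53] rot [-2.4289e+00 -1.0000e-04  8.0000e-04]
```

Emit:
move_arm(
  motion=[
    {"x": 0,"y": 4,"z": -1.5,"ax": -0.14,"ay": 0,"az": 0,"hand": -1},
    {"x": 0,"y": 8,"z": -3,"ax": -0.28,"ay": 0,"az": 0,"hand": -1},
    {"x": 0,"y": 12,"z": -4.5,"ax": -0.42,"ay": 0,"az": 0,"hand": -1},
    {"x": 0,"y": 16,"z": -6,"ax": -0.56,"ay": 0,"az": 0,"hand": -1},
    {"x": 0,"y": 20,"z": -7.5,"ax": -0.7,"ay": 0,"az": 0,"hand": -1},
  ],
)

```text
time_s: 1.15
position: [0.3497, -0.2715, 0.3212]
orientation: [-0.0, 0.707, 0.0, 0.707]
force: [1.4, -0.3, -0.6]
opening: 0.0853
```

```bash
python3 - <<'E'
from h import *
delta([0.43,-0.035,0.26],3.30)
E
```

```text
pos [ 0.3497 -0.2715  0.3212] yaw 1.5713 t 1.15
shift cm [ 6.11 23.64  8.04] rot [-1.7287e+00 -4.0000e-04  1.0000e-04]
```

Emit:
move_arm(
  motion=[
    {"x": 1,"y": 4,"z": 1.3,"ax": -0.14,"ay": 0,"az": 0,"hand": -1},
    {"x": 2,"y": 8,"z": 2.6,"ax": -0.28,"ay": 0,"az": 0,"hand": -1},
    {"x": 3,"y": 12,"z": 4,"ax": -0.42,"ay": 0,"az": 0,"hand": -1},
    {"x": 4,"y": 16,"z": 5.4,"ax": -0.56,"ay": 0,"az": 0,"hand": -1},
    {"x": 5,"y": 20,"z": 6.7,"ax": -0.7,"ay": 0,"az": 0,"hand": -1},
  ],
)

```text
time_s: 1.65
position: [0.4178, -0.072, 0.2711]
orientation: [-0.243, 0.664, 0.242, 0.664]
force: [0.8, -0.9, -0.3]
opening: 0.0851
```

```bash
python3 - <<'E'
from h import *
delta([0.43,-0.035,0.26],3.30)
E
```

```text
pos [ 0.4178 -0.072   0.2711] yaw 2.2712 t 1.65
shift cm [1.1  2.04 3.32] rot [-1.0288e+00 -4.0000e-04  8.0000e-04]
```

Emit:
move_arm(
  motion=[
    {"x": 0.3,"y": 1,"z": 1,"ax": -0.14,"ay": 0,"az": 0,"hand": -1},
    {"x": 0.6,"y": 1.5,"z": 2,"ax": -0.28,"ay": 0,"az": 0,"hand": -1},
    {"x": 1.1,"y": 2,"z": 3.3,"ax": -0.42,"ay": 0,"az": 0,"hand": -1},
    {"x": 1.1,"y": 2,"z": 3.3,"ax": -0.56,"ay": 0,"az": 0,"hand": -1},
    {"x": 1.1,"y": 2,"z": 3.3,"ax": -0.7,"ay": 0,"az": 0,"hand": -1},
  ],
)

```text
time_s: 2.15
position: [0.43, -0.0365, 0.26]
orientation: [-0.456, 0.541, 0.456, 0.54]
force: [-0.8, -0.5, 0.2]
opening: 0.0855
```

Emit:
move_arm(
  motion=[
    {"x": 0,"y": 0,"z": 0,"ax": -0.14,"ay": 0,"az": 0,"hand": -1},
    {"x": 0,"y": 0,"z": 0,"ax": -0.28,"ay": 0,"az": 0,"hand": -1},
    {"x": 0,"y": 0,"z": 0,"ax": -0.33,"ay": 0,"az": 0,"hand": -1},
    {"x": 0,"y": 0,"z": 0,"ax": -0.33,"ay": 0,"az": 0,"hand": -1},
    {"x": 0,"y": 0,"z": 0,"ax": -0.33,"ay": 0,"az": 0,"hand": -1},
  ],
)

```text
time_s: 2.65
position: [0.43, -0.0372, 0.2602]
orientation: [-0.537, 0.46, 0.537, 0.46]
force: [1.2, 0.0, -0.2]
opening: 0.0856
```

```bash
python3 - <<'E'
from h import *
delta([0.43,-0.035,0.26],3.30)
save('wrist','wrist1')
print(manip.get_obs()['q'])
E
```

```text
pos [ 0.43   -0.0372  0.2602] yaw -2.989 t 2.65
shift cm [ 0.02 -0.03  0.21] rot [-0.0058 -0.     -0.0002]
[ 0.72462327  0.12536552 -0.7554896   2.03612904  0.1010811   1.01647111
  1.64332784]
```

View pics/wrist1.png

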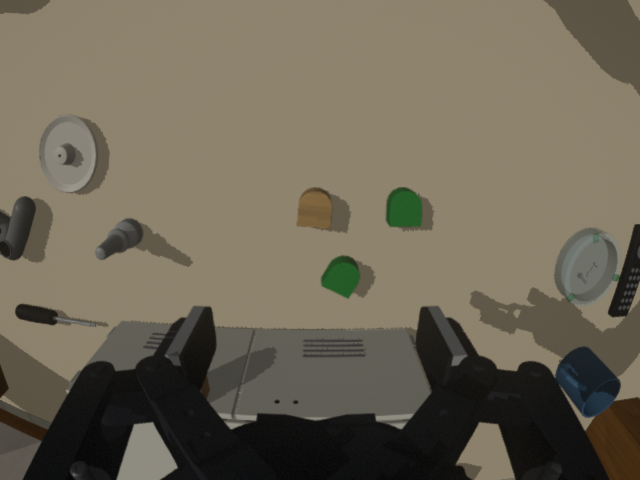

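```bash
python3 - <<'E'
from h import *
im,d,cal=load('wrist1')
cv2.imwrite('pics/w1a.png',cv2.resize(im[170:310,270:430],None,fx=4,fy=4,interpolation=cv2.INTER_CUBIC))
cv2.imwrite('pics/w1b.png',cv2.resize(im[320:430,200:340],None,fx=5,fy=5,interpolation=cv2.INTER_CUBIC))
s,_,_=load('side0')
cv2.imwrite('pics/s0a.png',cv2.resize(s[180:300,300:400],None,fx=5,fy=5,interpolation=cv2.INTER_CUBIC))
E
```

```text
(no output)
```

View pics/w1a.png

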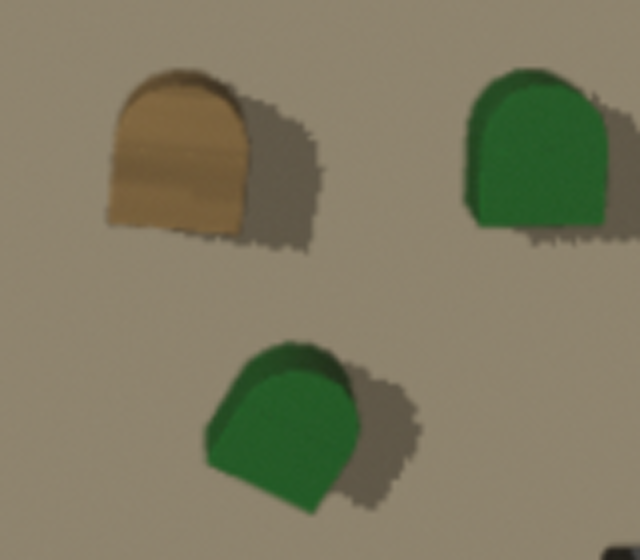

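View pics/w1b.png

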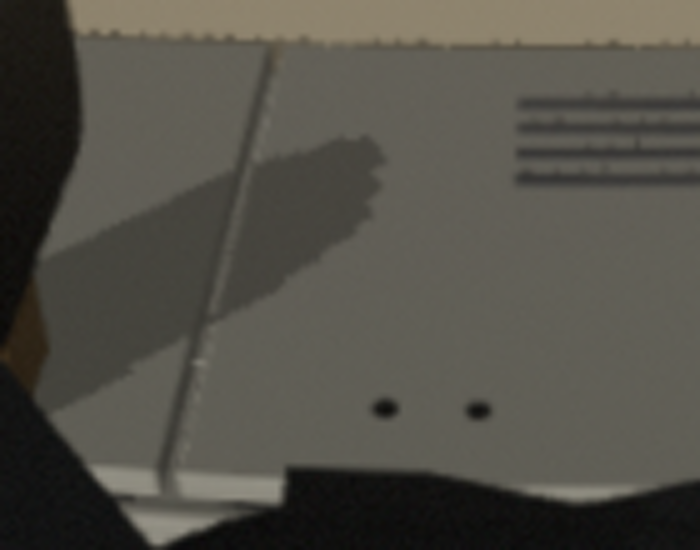

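View pics/s0a.png

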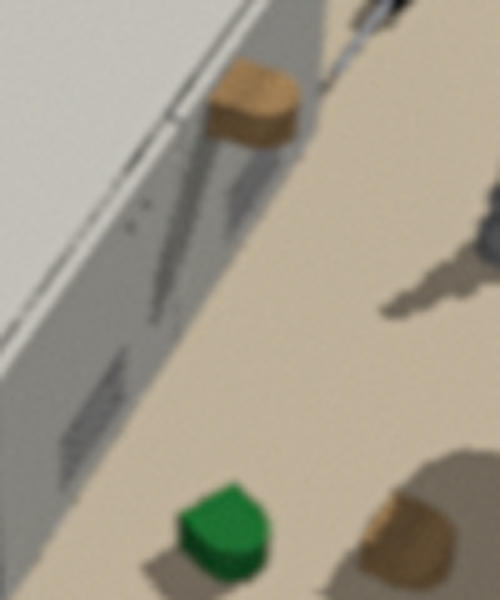

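```bash
cat >> h.py <<'E'
def tri(rays):
    A=np.zeros((3,3));b=np.zeros(3)
    for o,d in rays:
        d=d/np.linalg.norm(d);P=np.eye(3)-np.outer(d,d);A+=P;b+=P@o
    x=np.linalg.solve(A,b)
    return x,[np.linalg.norm(np.cross(x-o,d/np.linalg.norm(d))) for o,d in rays]
def fdpt(cal,d,u,v):
    o,r=ray(cal,u,v,True); f=-np.array(cal['view'])[2,:3]
    return o+r*(d[int(round(v)),int(round(u))]/(r@f))
def plane(P):
    for _ in range(3):
        c=P.mean(0); n=np.linalg.svd(P-c,full_matrices=False)[2][2]; r=(P-c)@n; P=P[abs(r)<max(0.003,2*r.std())]
    return c,n*np.sign(n[0]),r.std()
E
python3 - <<'E'
from h import *
im,d,cal=load('wrist1'); s,ds,cs=load('side0')
def dark(img,x0,y0,x1,y1,t):
    g=img[y0:y1,x0:x1].astype(float).mean(2); bg=np.median(g); w=np.clip(bg-g-t,0,None)
    yy,xx=np.mgrid[y0:y1,x0:x1]; return (xx*w).sum()/w.sum(),(yy*w).sum()/w.sum()
wh=[dark(im,272,398,283,407,15),dark(im,290,398,301,407,15)]
sh=[dark(s,323,223,328,229,10),dark(s,327,218,332,224,10)]
print(wh,sh)
# wrist left hole = -y side(image left = -y?) 
for a,b in [(wh[0],sh[1]),(wh[1],sh[0])]:
    print('hole',tri([ray(cal,*a,True),ray(cs,*b)]), 'wristdepth',fdpt(cal,d,a[0],a[1]+4),'side',dpt(cs,ds,*b))
# plane fits
P=np.array([fdpt(cal,d,u,v) for u in range(265,400,4) for v in range(362,410,4) if d[v,u]>0]); print('wrist plane',plane(P),len(P))
P=np.array([dpt(cs,ds,u,v) for u in range(304,340,2) for v in range(215,262,2) if abs((v-180)-(70-(u-300)*2+ 20+0))<40 and ds[v,u]>0])
P=P[(P[:,2]>0.02)&(P[:,2]<0.15)]; print('side plane',plane(P),len(P))
c=[(296.6,225.5),(330,228),(331.5,207),(299.8,201),(315.5,191)]
q=[onz(cal,*p,.024,True) for p in c]
for p,x in zip(c,q): print(p,x.round(4),fdpt(cal,d,p[0]+(1.5 if p[0]<315 else -1.5),p[1]-(1.5 if p[1]>220 else -1.5)).round(4))
print('top depth z',[fdpt(cal,d,u,v)[2].round(4) for u,v in [(310,205),(315,215),(320,210)]])
b=q[1]-q[0];print('width',np.linalg.norm(b),'back normal yaw',np.arctan2(b[1],b[0])-np.pi/2, 'flank yaw',[np.arctan2(*(q[1]-q[2])[1::-1]),np.arctan2(*(q[0]-q[3])[1::-1])])
# side view of pull top back corners
print('side top pts', [onz(cs,300+x/5,180+y/5,.024).round(4) for x,y in [(365,540),(398,492),(455,530)]])
E
```

```text
[(np.float64(276.59623655913975), np.float64(401.2935483870968)), (np.float64(295.2007299270073), np.float64(401.70012165450123))] [(np.float64(325.6271186440678), np.float64(225.0)), (np.float64(328.8666666666667), np.float64(220.4888888888889))]
hole (array([ 0.60564597, -0.04843937,  0.13953244]), [np.float64(0.0009931805142424528), np.float64(0.0009931805142422648)]) wristdepth [ 0.60771073 -0.04823169  0.14435322] side [ 0.60119039 -0.0423226   0.14507968]
hole (array([ 0.60299764, -0.0308842 ,  0.13963187]), [np.float64(0.0008420167955259623), np.float64(0.0008420167955260499)]) wristdepth [ 0.60468622 -0.03077181  0.14463471] side [ 0.60107847 -0.02864279  0.1412722 ]
wrist plane (array([0.59930048, 0.00383259, 0.11245809]), array([9.89000290e-01, 1.47912028e-01, 6.76456563e-04]), np.float64(0.0006421852304783647)) 408
side plane (array([ 0.60024304, -0.01768317,  0.09990538]), array([ 0.98905708,  0.14745596, -0.00477904]), np.float64(0.0007667440378013578)) 244
(296.6, 225.5) [ 0.4662 -0.0532  0.024 ] [ 0.4646 -0.0518  0.0232]
(330, 228) [ 0.4635 -0.0176  0.024 ] [ 0.4625 -0.0193  0.0226]
(331.5, 207) [ 0.4405 -0.0198  0.024 ] [ 0.4423 -0.0211  0.0242]
(299.8, 201) [ 0.4392 -0.0536  0.024 ] [ 0.4406 -0.0518  0.0236]
(315.5, 191) [ 0.4261 -0.039   0.024 ] [ 0.4282 -0.0403  0.0229]
top depth z [np.float64(0.0239), np.float64(0.0243), np.float64(0.0234)]
width 0.03571229015270625 back normal yaw 0.07494668822066042 flank yaw [np.float64(0.09616468447278652), np.float64(0.01460862495862169)]
side top pts [array([ 0.4582, -0.0162,  0.024 ]), array([ 0.4604, -0.0513,  0.024 ]), array([ 0.4263, -0.0454,  0.024 ])]
```

```bash
python3 - <<'E'
from h import *
delta([0.4515,-0.0362,0.003],np.pi+0.07)
E
```

```text
pos [ 0.43   -0.0371  0.2602] yaw -2.9888 t 2.7
shift cm [25.72 -2.14 -0.23] rot [ 0.0828 -0.0001 -0.0002]
```

Emit:
move_arm(
  motion=[
    {"x": 4,"y": -1,"z": -0.2,"ax": 0.083,"ay": 0,"az": 0,"hand": -1},
    {"x": 8,"y": -2.1,"z": -0.2,"ax": 0.083,"ay": 0,"az": 0,"hand": -1},
    {"x": 12,"y": -2.1,"z": -0.2,"ax": 0.083,"ay": 0,"az": 0,"hand": -1},
    {"x": 16,"y": -2.1,"z": -0.2,"ax": 0.083,"ay": 0,"az": 0,"hand": -1},
    {"x": 18,"y": -2.1,"z": -0.2,"ax": 0.083,"ay": 0,"az": 0,"hand": -1},
  ],
)

```text
time_s: 3.2
position: [0.4493, -0.0357, 0.0772]
orientation: [-0.516, 0.483, 0.519, 0.481]
force: [0.1, -0.1, 0.7]
opening: 0.0852
```

```bash
python3 - <<'E'
from h import *
save('wrist','wrist2')
delta([0.4515,-0.0362,0.003],np.pi+0.07)
E
```

```text
pos [ 0.4481 -0.0356  0.0757] yaw -3.0712 t 3.25
shift cm [ 7.26 -0.39 -0.1 ] rot [ 0.0004  0.0022 -0.0075]
```

View pics/wrist2.png

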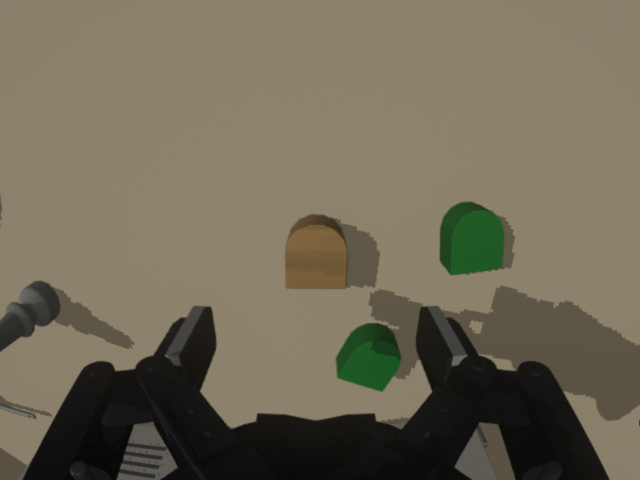

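```bash
python3 - <<'E'
from h import *
im,d,cal=load('wrist2'); i1,d1,c1=load('wrist1')
A=[(286,289),(346.5,289)];B=[(296.6,225.5),(330,228)]
for a,b in zip(A,B): print(onz(cal,*a,.024,True).round(4), tri([ray(cal,*a,True),ray(c1,*b,True)]))
q=[onz(cal,*p,.024,True) for p in [(286,289),(286,245),(346.5,289),(346,250)]]
print([np.arctan2(*(q[0]-q[1])[1::-1]),np.arctan2(*(q[2]-q[3])[1::-1])], np.linalg.norm(q[0]-q[2]))
delta([0.4515,-0.0362,0.003],np.pi+0.07)
o,f=ray(cal,cal['mtx'][0][2],cal['mtx'][1][2],True);print(o)
E
```

```text
[ 0.4666 -0.0528  0.024 ] (array([ 0.46574628, -0.0529557 ,  0.02563684]), [np.float64(0.0002236901512236134), np.float64(0.0002236901512236149)])
[ 0.4641 -0.0173  0.024 ] (array([ 0.46250713, -0.01781706,  0.02732133]), [np.float64(4.6104904701190466e-05), np.float64(4.610490470116453e-05)])
[np.float64(0.04147614887270218), np.float64(0.1134192681296174)] 0.03556898940675379
pos [ 0.4481 -0.0356  0.0757] yaw -3.0712 t 3.25
shift cm [ 7.26 -0.39 -0.1 ] rot [ 0.0004  0.0022 -0.0075]
[ 0.36781555 -0.04254635  0.21963579]
```

Emit:
move_arm(
  motion=[
    {"x": 1,"y": 0,"z": 0,"ax": 0,"ay": 0,"az": 0,"hand": -1},
    {"x": 2,"y": 0,"z": 0,"ax": 0,"ay": 0,"az": 0,"hand": -1},
    {"x": 3,"y": 0,"z": 0,"ax": 0,"ay": 0,"az": 0,"hand": -1},
    {"x": 3,"y": 0,"z": 0,"ax": 0,"ay": 0,"az": 0,"hand": -1},
    {"x": 3,"y": 0,"z": 0,"ax": 0,"ay": 0,"az": 0,"hand": -1},
  ],
)

```text
time_s: 3.75
position: [0.4515, -0.0359, 0.0506]
orientation: [0.518, -0.482, -0.517, -0.482]
force: [0.5, -0.6, 0.7]
opening: 0.0853
```

```bash
python3 - <<'E'
from h import *
delta([0.452,-0.0361,0.003],np.pi+0.07)
E
```

```text
pos [ 0.4515 -0.0359  0.0506] yaw -3.0705 t 3.75
shift cm [ 4.76 -0.05 -0.03] rot [ 0.001  -0.0002  0.0005]
```

Emit:
move_arm(
  motion=[
    {"x": 1.5,"y": 0,"z": 0,"ax": 0,"ay": 0,"az": 0,"hand": -1},
    {"x": 3,"y": 0,"z": 0,"ax": 0,"ay": 0,"az": 0,"hand": -1},
    {"x": 4,"y": 0,"z": 0,"ax": 0,"ay": 0,"az": 0,"hand": -1},
    {"x": 4.5,"y": 0,"z": 0,"ax": 0,"ay": 0,"az": 0,"hand": -1},
    {"x": 4.7,"y": 0,"z": 0,"ax": 0,"ay": 0,"az": 0,"hand": -1},
  ],
)

```text
time_s: 4.25
position: [0.4513, -0.0358, 0.0032]
orientation: [-0.517, 0.482, 0.518, 0.482]
force: [0.4, -0.2, -0.7]
opening: 0.0854
```

Emit:
move_arm(
  motion=[
    {"x": 0,"y": 0,"z": 0,"ax": 0,"ay": 0,"az": 0,"hand": -0.5},
    {"x": 0,"y": 0,"z": 0,"ax": 0,"ay": 0,"az": 0,"hand": 0},
    {"x": 0,"y": 0,"z": 0,"ax": 0,"ay": 0,"az": 0,"hand": 0.5},
    {"x": 0,"y": 0,"z": 0,"ax": 0,"ay": 0,"az": 0,"hand": 1},
    {"x": 0,"y": 0,"z": 0,"ax": 0,"ay": 0,"az": 0,"hand": 1},
  ],
)

```text
time_s: 4.75
position: [0.4516, -0.0359, 0.0039]
orientation: [0.518, -0.482, -0.517, -0.482]
force: [-1.2, 0.1, 3.8]
opening: 0.0346
```

Emit:
move_arm(
  motion=[
    {"x": 0,"y": 0,"z": 0,"ax": 0,"ay": 0,"az": 0,"hand": 1},
    {"x": 0,"y": 0,"z": 0,"ax": 0,"ay": 0,"az": 0,"hand": 1},
    {"x": 0,"y": 0,"z": 0,"ax": 0,"ay": 0,"az": 0,"hand": 1},
    {"x": 0,"y": 0,"z": 0,"ax": 0,"ay": 0,"az": 0,"hand": 1},
    {"x": 0,"y": 0,"z": 0,"ax": 0,"ay": 0,"az": 0,"hand": 1},
  ],
)

```text
time_s: 5.25
position: [0.4516, -0.0359, 0.0039]
orientation: [0.518, -0.482, -0.517, -0.482]
force: [-0.8, -0.0, 5.3]
opening: 0.0349
```

```bash
python3 - <<'E'
from h import *
save('wrist','wrist3');save('side','side3')
i=cv2.imread('pics/side3.png');cv2.imwrite('pics/s3.png',cv2.resize(i[180:330,290:440],None,fx=4,fy=4,interpolation=cv2.INTER_CUBIC))
delta([0.452,-0.0361,0.003],np.pi+0.07)
E
```

```text
pos [ 0.4516 -0.0359  0.0039] yaw -3.0705 t 5.35
shift cm [ 0.09 -0.04 -0.02] rot [ 0.0011 -0.0005  0.0009]
```

View pics/wrist3.png

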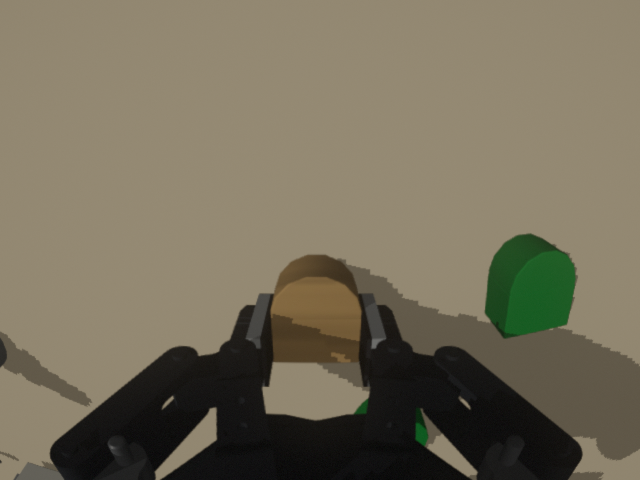

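View pics/s3.png

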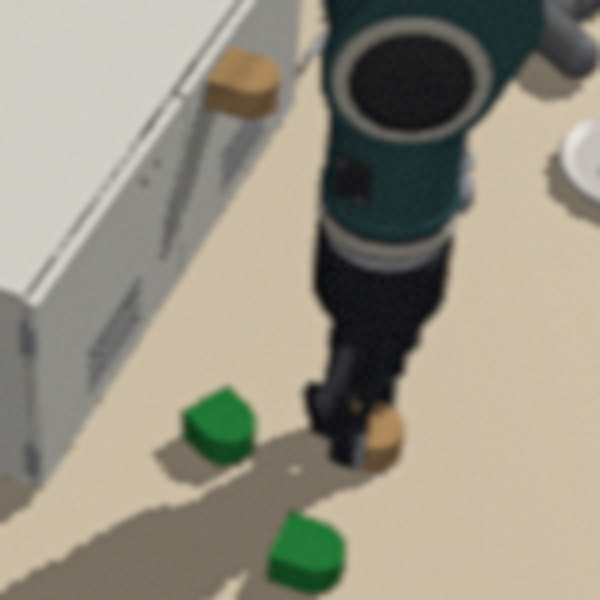

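```bash
cat >> h.py <<'E'
def fproj(cal,p):
    K=np.array(cal['mtx']);V=np.array(cal['view']); c=V[:3,:3]@np.asarray(p)+V[:3,3]; x,y,z=c[0],-c[1],-c[2]
    r=np.hypot(x,y); t=np.arctan2(r,z); return K[0,2]+K[0,0]*x/r*t, K[1,2]+K[1,1]*y/r*t
E
python3 - <<'E'
from h import *
o=manip.get_obs();Rt=R.from_quat(o['orientation']).as_matrix();cal=manip.get_calibration('wrist')
im,d,c3=load('wrist3')
for ty in (-.011,.011):
  for tx in (0,-.01,-.02,-.03,-.04):
    print(ty,tx,np.round(fproj(cal,o['position']+Rt@np.array([tx,ty,.0175])),0))
q=[onz(c3,*p,.024,True) for p in [(272.5,361),(359.5,361.5)]];print(q,[ (Rt.T@(x-o['position'])).round(4) for x in q])
for p in [(268,375),(366,375),(268,383),(264,295)]: print(p,(Rt.T@(fdpt(c3,d,*p)-o['position'])).round(4))
print(o['force'])
E
```

```text
-0.011 0 [356. 331.]
-0.011 -0.01 [358. 343.]
-0.011 -0.02 [361. 357.]
-0.011 -0.03 [363. 373.]
-0.011 -0.04 [366. 390.]
0.011 0 [359. 288.]
0.011 -0.01 [361. 299.]
0.011 -0.02 [364. 311.]
0.011 -0.03 [367. 325.]
0.011 -0.04 [371. 341.]
[array([ 0.46578036, -0.0535738 ,  0.024     ]), array([ 0.46347359, -0.01791977,  0.024     ])] [array([-0.0201, -0.0129, -0.0186]), array([-0.0201, -0.0132,  0.0171])]
(268, 375) [-0.0383 -0.0053 -0.018 ]
(366, 375) [-0.0386 -0.005   0.0171]
(268, 383) [-0.038  -0.0095 -0.0183]
(264, 295) [-0.0059  0.0106 -0.0224]
[-0.7168397   0.29230393  5.33828583]
```

Emit:
move_arm(
  motion=[
    {"x": -1,"y": 0,"z": 0,"ax": 0,"ay": 0,"az": 0,"hand": 1},
    {"x": -3,"y": 0,"z": 0,"ax": 0,"ay": 0,"az": 0,"hand": 1},
    {"x": -6,"y": 0,"z": 0,"ax": 0,"ay": 0,"az": 0,"hand": 1},
    {"x": -9,"y": 0,"z": 0,"ax": 0,"ay": 0,"az": 0,"hand": 1},
    {"x": -11,"y": 0,"z": 0,"ax": 0,"ay": 0,"az": 0,"hand": 1},
  ],
)

```text
time_s: 5.85
position: [0.4517, -0.0357, 0.1156]
orientation: [0.518, -0.481, -0.517, -0.482]
force: [0.1, -0.1, 0.0]
opening: 0.035
```

```bash
python3 - <<'E'
from h import *
a=.149;S=np.array([.605,-.0397,.1319]);n=np.array([np.cos(a),np.sin(a),0]);t=np.array([-n[1],n[0],0])
delta(S-(.013+.03)*n+.0007*t,np.pi+a)
E
```

```text
pos [ 0.4517 -0.0357  0.1156] yaw -3.0702 t 5.85
shift cm [ -1.61 -10.97  -1.76] rot [-0.0776 -0.0006  0.002 ]
```

Emit:
move_arm(
  motion=[
    {"x": -1,"y": 0,"z": 0,"ax": -0.03,"ay": 0,"az": 0,"hand": 1},
    {"x": -1.8,"y": -2,"z": -0.3,"ax": -0.078,"ay": 0,"az": 0,"hand": 1},
    {"x": -1.8,"y": -5,"z": -0.8,"ax": -0.078,"ay": 0,"az": 0,"hand": 1},
    {"x": -1.8,"y": -8,"z": -1.3,"ax": -0.078,"ay": 0,"az": 0,"hand": 1},
    {"x": -1.8,"y": -9.5,"z": -1.7,"ax": -0.078,"ay": 0,"az": 0,"hand": 1},
  ],
)

```text
time_s: 6.35
position: [0.5495, -0.0463, 0.1323]
orientation: [0.536, -0.461, -0.535, -0.462]
force: [-0.6, -0.4, -0.5]
opening: 0.0348
```

Emit:
move_arm(
  motion=[
    {"x": 0,"y": -0.5,"z": 0,"ax": 0,"ay": 0,"az": 0,"hand": 1},
    {"x": 0,"y": -1,"z": 0,"ax": 0,"ay": 0,"az": 0,"hand": 1},
    {"x": 0,"y": -1,"z": 0,"ax": 0,"ay": 0,"az": 0,"hand": 1},
    {"x": 0,"y": -1,"z": 0,"ax": 0,"ay": 0,"az": 0,"hand": 1},
    {"x": 0,"y": -1,"z": 0,"ax": 0,"ay": 0,"az": 0,"hand": 1},
  ],
)

```text
time_s: 6.85
position: [0.5563, -0.0445, 0.1313]
orientation: [-0.536, 0.461, 0.536, 0.461]
force: [0.0, 0.4, -1.0]
opening: 0.035
```

```bash
python3 - <<'E'
from h import *
save('wrist','wrist4');save('side','side4')
i=cv2.imread('pics/side4.png');cv2.imwrite('pics/s4.png',cv2.resize(i[160:300,270:410],None,fx=4,fy=4,interpolation=cv2.INTER_CUBIC))
a=.149;S=np.array([.605,-.0397,.1319]);n=np.array([np.cos(a),np.sin(a),0]);t=np.array([-n[1],n[0],0])
delta(S-(.013)*n+.0007*t,np.pi+a); print(manip.get_obs()['force'])
E
```

```text
pos [ 0.5566 -0.0446  0.1314] yaw -2.9923 t 6.95
shift cm [-0.06 -3.56 -0.16] rot [ 0.0003 -0.0003 -0.0003]
[ 0.34787257  0.50976223 -0.2028456 ]
```

View pics/wrist4.png

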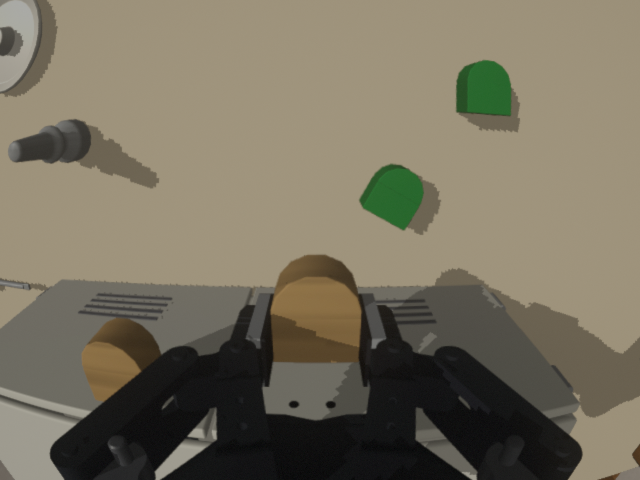

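View pics/s4.png

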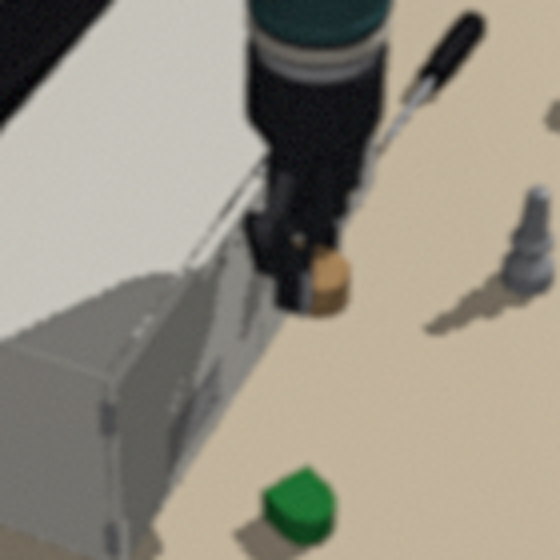

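```bash
python3 - <<'E'
from h import *
i1,_,c1=load('wrist1');i4,d4,c4=load('wrist4');s,ds,cs=load('side0')
def dark(img,x0,y0,x1,y1,t=15):
    g=img[y0:y1,x0:x1].astype(float).mean(2); bg=np.median(g); w=np.clip(bg-g-t,0,None)
    yy,xx=np.mgrid[y0:y1,x0:x1]; return (xx*w).sum()/w.sum(),(yy*w).sum()/w.sum()
w4=[dark(i4,285,397,303,411),dark(i4,322,397,340,411)];w1=[dark(i1,272,398,283,407),dark(i1,290,398,301,407)]
sd=[(328.87,220.5),(325.6,225.0)]
print(w4)
o=manip.get_obs();Rt=R.from_quat(o['orientation']).as_matrix()
hs=[]
for k in range(2):
    x,e=tri([ray(c4,*w4[k],True),ray(c1,*w1[k],True),ray(cs,*sd[k])]);x2,e2=tri([ray(c4,*w4[k],True),ray(c1,*w1[k],True)])
    print(x.round(4),np.round(e,4),'wrist only',x2.round(4),np.round(e2,4)); hs.append(x2)
m=(hs[0]+hs[1])/2; print('mid',m,'in tool',Rt.T@(m-o['position']),'sep',np.linalg.norm(hs[0]-hs[1]))
P=np.array([fdpt(c4,d4,u,v) for u in range(276,356,3) for v in range(366,412,3) if d4[v,u]>0]);P=P[abs(P[:,0]-.6)<.05]; c,n,r=plane(P); print('plane',c,n,r,'yaw',np.arctan2(n[1],n[0]))
for k in range(2):
    oo,dd=ray(c4,*w4[k],True); x=oo+dd*((c-oo)@n)/(dd@n); print('on plane',x.round(4),'tool',(Rt.T@(x-o['position'])).round(4))
# pull corners top back in tool
for p in [(272.5,361),(359.5,361.5)]:
    print((Rt.T@(fdpt(c4,d4,p[0]+(2 if p[0]<300 else -2),p[1]-3)-o['position'])).round(4))
    oo,dd=ray(c4,*p,True); l=(o['position'][2]-.0039+.024-oo[2])/dd[2]; print('  at z',(Rt.T@(oo+l*dd-o['position'])).round(4))
E
python3 - <<'E'
import cv2
i=cv2.imread('pics/wrist4.png');cv2.imwrite('pics/w4.png',cv2.resize(i[240:440,60:400],None,fx=2.35,fy=2.35,interpolation=cv2.INTER_CUBIC))
E
```

```text
[(np.float64(293.49082435187876), np.float64(403.9344596562772)), (np.float64(330.5117101937658), np.float64(404.2771693344566))]
[ 0.6059 -0.0486  0.1397] [0.0007 0.0007 0.0013] wrist only [ 0.6089 -0.0487  0.1376] [0. 0.]
[ 0.6033 -0.0309  0.1398] [0.0006 0.0005 0.0011] wrist only [ 0.6032 -0.0311  0.1407] [0.0001 0.0001]
mid [ 0.60605388 -0.0399121   0.1391247 ] in tool [-0.007783   -0.04957361 -0.00270667] sep 0.018714655552615058
plane [ 0.60564981 -0.03840431  0.12716266] [0.9887785  0.14938011 0.00163025] 0.0005029929913939013 yaw 0.1499415149489253
on plane [ 0.6072 -0.0488  0.1393] tool [-0.0079 -0.0494 -0.0117]
on plane [ 0.6045 -0.0309  0.1394] tool [-0.0081 -0.0494  0.0065]
[-0.0182 -0.0124 -0.0179]
  at z [-0.0201 -0.0126 -0.0185]
[-0.019  -0.0121  0.0164]
  at z [-0.0201 -0.0128  0.0172]
```

View pics/w4.png

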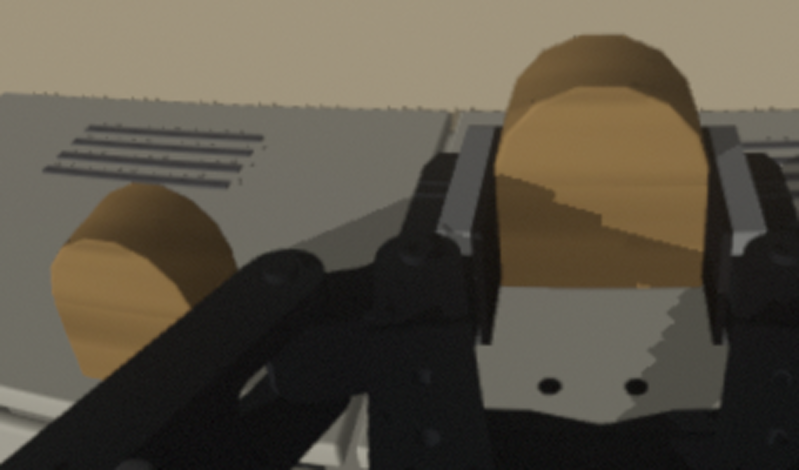

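Emit:
move_arm(
  motion=[
    {"x": 0,"y": -0.8,"z": -0.1,"ax": 0,"ay": 0,"az": 0,"hand": 1},
    {"x": 0,"y": -1.6,"z": -0.2,"ax": 0,"ay": 0,"az": 0,"hand": 1},
    {"x": 0,"y": -2.4,"z": -0.2,"ax": 0,"ay": 0,"az": 0,"hand": 1},
    {"x": 0,"y": -2.8,"z": -0.2,"ax": 0,"ay": 0,"az": 0,"hand": 1},
    {"x": 0,"y": -2.9,"z": -0.2,"ax": 0,"ay": 0,"az": 0,"hand": 1},
  ],
)

```text
time_s: 7.45
position: [0.5867, -0.0418, 0.1311]
orientation: [-0.536, 0.461, 0.536, 0.461]
force: [-0.8, 0.4, 0.2]
opening: 0.0349
```

Emit:
move_arm(
  motion=[
    {"x": 0,"y": -0.1,"z": 0,"ax": 0,"ay": 0,"az": 0,"hand": 1},
    {"x": 0,"y": -0.2,"z": 0,"ax": 0,"ay": 0,"az": 0,"hand": 1},
    {"x": 0,"y": -0.3,"z": 0,"ax": 0,"ay": 0,"az": 0,"hand": 1},
    {"x": 0,"y": -0.4,"z": 0,"ax": 0,"ay": 0,"az": 0,"hand": 1},
    {"x": 0,"y": -0.4,"z": 0,"ax": 0,"ay": 0,"az": 0,"hand": 1},
  ],
)

```text
time_s: 7.95
position: [0.5901, -0.0417, 0.1313]
orientation: [0.536, -0.461, -0.536, -0.461]
force: [-1.2, -0.1, -0.3]
opening: 0.0347
```

```bash
cat >> h.py <<'E'
def chk(tag):
    import cv2
    im,d,cal=save('wrist',tag); i=im[300:440,230:400]; cv2.imwrite(f'pics/{tag}z.png',cv2.resize(i,None,fx=4,fy=4,interpolation=cv2.INTER_CUBIC))
    a=.15;n=np.array([np.cos(a),np.sin(a),0]);t=np.array([-n[1],n[0],0])
    o=manip.get_obs();Rt=R.from_quat(o['orientation']).as_matrix()
    back=o['position']+Rt@np.array([-.0081,-.0129,-.0007]); S=np.array([.6058,-.0399,.1395])
    e=back-S; print('t',o['time_s'],'depth,lat,z mm',np.round([e@n*1e3,e@t*1e3,e[2]*1e3],2),'F normal,lat,z',np.round([o['force']@n,o['force']@t,o['force'][2]],2),'tool axes x',Rt[:,0].round(4),'yaw',np.arctan2(-Rt[1,1],-Rt[0,1]).round(4), 'torque',o['wrist_torque'].round(2))
E
python3 -c "
from h import *
chk('wrist5')"
```

```text
t 8.0 depth,lat,z mm [-3.02 -0.07 -0.12] F normal,lat,z [-0.43 -0.15  0.57] tool axes x [-0.e+00 -1.e-04 -1.e+00] yaw 0.1491 torque [-0.01 -0.01  0.01]
```

View pics/wrist5z.png

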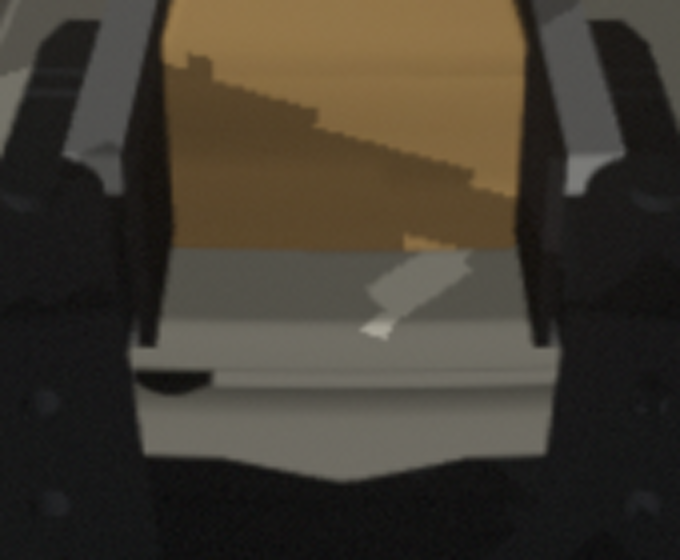

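Emit:
move_arm(
  motion=[
    {"x": 0,"y": -0.05,"z": 0,"ax": 0,"ay": 0,"az": 0,"hand": 1},
    {"x": 0,"y": -0.1,"z": 0,"ax": 0,"ay": 0,"az": 0,"hand": 1},
    {"x": 0,"y": -0.15,"z": 0,"ax": 0,"ay": 0,"az": 0,"hand": 1},
    {"x": 0,"y": -0.15,"z": 0,"ax": 0,"ay": 0,"az": 0,"hand": 1},
    {"x": 0,"y": -0.15,"z": 0,"ax": 0,"ay": 0,"az": 0,"hand": 1},
  ],
)

```text
time_s: 8.5
position: [0.5915, -0.0414, 0.1312]
orientation: [-0.536, 0.461, 0.536, 0.461]
force: [0.3, -0.0, 0.3]
opening: 0.035
```

Emit:
move_arm(
  motion=[
    {"x": 0,"y": -0.03,"z": 0,"ax": 0,"ay": 0,"az": 0,"hand": 1},
    {"x": 0,"y": -0.06,"z": 0,"ax": 0,"ay": 0,"az": 0,"hand": 1},
    {"x": 0,"y": -0.06,"z": 0,"ax": 0,"ay": 0,"az": 0,"hand": 1},
    {"x": 0,"y": -0.06,"z": 0,"ax": 0,"ay": 0,"az": 0,"hand": 1},
    {"x": 0,"y": -0.06,"z": 0,"ax": 0,"ay": 0,"az": 0,"hand": 1},
  ],
)

```text
time_s: 9.0
position: [0.5917, -0.0414, 0.1312]
orientation: [-0.536, 0.462, 0.536, 0.461]
force: [-3.3, -0.4, 0.8]
opening: 0.0344
```

Emit:
move_arm(
  motion=[
    {"x": 0,"y": -0.02,"z": 0,"ax": 0,"ay": 0,"az": 0,"hand": 1},
    {"x": 0,"y": -0.04,"z": 0,"ax": 0,"ay": 0,"az": 0,"hand": 1},
    {"x": 0,"y": -0.04,"z": 0,"ax": 0,"ay": 0,"az": 0,"hand": 1},
    {"x": 0,"y": -0.04,"z": 0,"ax": 0,"ay": 0,"az": 0,"hand": 1},
    {"x": 0,"y": -0.04,"z": 0,"ax": 0,"ay": 0,"az": 0,"hand": 1},
  ],
)

```text
time_s: 9.5
position: [0.5917, -0.0414, 0.131]
orientation: [-0.535, 0.462, 0.536, 0.461]
force: [-5.9, -0.4, 2.9]
opening: 0.0346
```

```bash
python3 -c "
from h import *
chk('wrist6')"
```

```text
t 9.55 depth,lat,z mm [-1.21 -0.06 -0.36] F normal,lat,z [-5.33  0.44  1.61] tool axes x [-1.6e-03 -4.0e-04 -1.0e+00] yaw 0.1492 torque [-0.14  1.05  0.06]
```

Emit:
move_arm(
  motion=[
    {"x": 0,"y": -0.02,"z": 0,"ax": 0,"ay": 0,"az": 0,"hand": 1},
    {"x": 0,"y": -0.04,"z": 0,"ax": 0,"ay": 0,"az": 0,"hand": 1},
    {"x": 0,"y": -0.06,"z": 0,"ax": 0,"ay": 0,"az": 0,"hand": 1},
    {"x": 0,"y": -0.06,"z": 0,"ax": 0,"ay": 0,"az": 0,"hand": 1},
    {"x": 0,"y": -0.06,"z": 0,"ax": 0,"ay": 0,"az": 0,"hand": 1},
  ],
)

```text
time_s: 10.05
position: [0.5917, -0.0414, 0.1308]
orientation: [-0.535, 0.462, 0.537, 0.461]
force: [-6.7, -0.4, 2.2]
opening: 0.0345
```

```bash
python3 -c "
from h import *
chk('wrist7')
chk('wrist8')
print(manip.get_obs()['opening'])"
```

```text
t 10.1 depth,lat,z mm [-1.21 -0.08 -0.57] F normal,lat,z [-6.05 -0.48  3.38] tool axes x [-2.9e-03 -6.0e-04 -1.0e+00] yaw 0.1492 torque [-0.13  1.34  0.09]
t 10.15 depth,lat,z mm [-1.18 -0.08 -0.57] F normal,lat,z [-6.18 -0.12  2.97] tool axes x [-2.9e-03 -6.0e-04 -1.0e+00] yaw 0.1492 torque [-0.12  1.36  0.08]
0.0349076718094841
```

View pics/wrist8.png

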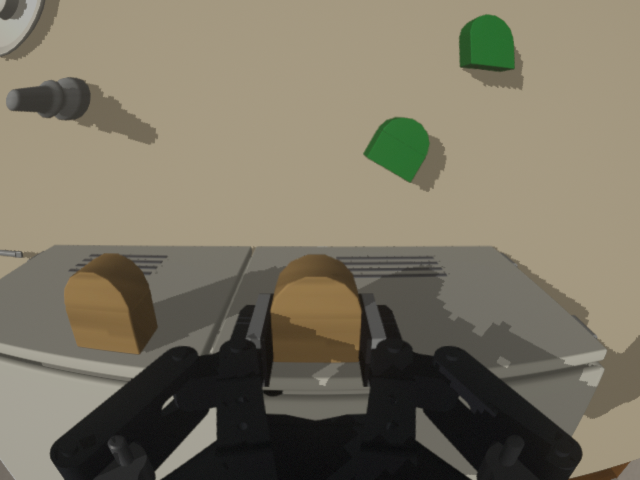

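Emit:
move_arm(
  motion=[
    {"x": -0.01,"y": -0.02,"z": 0,"ax": 0,"ay": 0,"az": 0,"hand": 1},
    {"x": -0.02,"y": -0.04,"z": 0,"ax": 0,"ay": 0,"az": 0,"hand": 1},
    {"x": -0.03,"y": -0.06,"z": 0,"ax": 0,"ay": 0,"az": 0,"hand": 1},
    {"x": -0.04,"y": -0.06,"z": 0,"ax": 0,"ay": 0,"az": 0,"hand": 1},
    {"x": -0.04,"y": -0.06,"z": 0,"ax": 0,"ay": 0,"az": 0,"hand": 1},
  ],
)

```text
time_s: 10.65
position: [0.5917, -0.0414, 0.1309]
orientation: [-0.535, 0.463, 0.537, 0.46]
force: [-7.9, -0.8, 1.5]
opening: 0.0348
```

```bash
python3 -c "
from h import *
chk('wrist9')
a,_,_=load('wrist6');b,_,_=load('wrist9')
for i in (load('wrist5')[0],a,b):
    g=cv2.cvtColor(i,cv2.COLOR_BGR2HSV); m=((g[...,0]<22)&(g[...,1]>90)).astype(np.uint8); m[:,:265]=0;m[:,370:]=0;m[:240]=0;m[380:]=0
    ys,xs=np.nonzero(m);print(ys.min(),ys.max(),xs.min(),xs.max(),ys.mean().round(2),xs.mean().round(2))
"
```

```text
t 10.7 depth,lat,z mm [-1.2  -0.09 -0.55] F normal,lat,z [-6.87  0.09  0.99] tool axes x [-4.3e-03 -8.0e-04 -1.0e+00] yaw 0.1491 torque [-0.18  1.55  0.1 ]
255 374 266 363 312.96 315.45
255 370 265 364 312.86 315.37
255 369 266 364 312.73 315.41
```

Emit:
move_arm(
  motion=[
    {"x": 0,"y": -0.03,"z": 0,"ax": 0,"ay": 0,"az": 0,"hand": 1},
    {"x": -0.01,"y": -0.06,"z": 0,"ax": 0,"ay": 0,"az": 0,"hand": 1},
    {"x": -0.02,"y": -0.09,"z": 0,"ax": 0,"ay": 0,"az": 0,"hand": 1},
    {"x": -0.03,"y": -0.12,"z": 0,"ax": 0,"ay": 0,"az": 0,"hand": 1},
    {"x": -0.03,"y": -0.12,"z": 0,"ax": 0,"ay": 0,"az": 0,"hand": 1},
  ],
)

```text
time_s: 11.2
position: [0.5918, -0.0414, 0.1309]
orientation: [-0.534, 0.463, 0.537, 0.459]
force: [-10.5, -0.9, 2.5]
opening: 0.0347
```

```bash
python3 -c "
from h import *
chk('wrist10')
"
```

```text
t 11.25 depth,lat,z mm [-1.17 -0.1  -0.61] F normal,lat,z [-9.96 -0.2   3.26] tool axes x [-0.007  -0.0013 -1.    ] yaw 0.1491 torque [-0.23  2.11  0.1 ]
```

Emit:
move_arm(
  motion=[
    {"x": 0,"y": 0,"z": 0,"ax": 0,"ay": 0,"az": 0,"hand": 1},
    {"x": 0,"y": 0,"z": 0,"ax": 0,"ay": 0,"az": 0,"hand": 1},
    {"x": 0,"y": 0,"z": 0,"ax": 0,"ay": 0,"az": 0,"hand": 1},
    {"x": 0,"y": 0,"z": 0,"ax": 0,"ay": 0,"az": 0,"hand": 1},
    {"x": 0,"y": 0,"z": 0,"ax": 0,"ay": 0,"az": 0,"hand": 1},
  ],
)

```text
time_s: 11.75
position: [0.5917, -0.0414, 0.1309]
orientation: [-0.534, 0.463, 0.537, 0.459]
force: [-9.6, -1.2, 3.6]
opening: 0.0349
```

Emit:
move_arm(
  motion=[
    {"x": 0,"y": 0,"z": 0,"ax": 0,"ay": 0,"az": 0,"hand": 1},
    {"x": 0,"y": 0,"z": 0,"ax": 0,"ay": 0,"az": 0,"hand": 1},
    {"x": 0,"y": 0,"z": 0,"ax": 0,"ay": 0,"az": 0,"hand": 1},
    {"x": 0,"y": 0,"z": 0,"ax": 0,"ay": 0,"az": 0,"hand": 1},
    {"x": 0,"y": 0,"z": 0,"ax": 0,"ay": 0,"az": 0,"hand": 1},
  ],
)

```text
time_s: 12.25
position: [0.5918, -0.0414, 0.1309]
orientation: [-0.534, 0.463, 0.537, 0.459]
force: [-10.3, -2.1, 2.7]
opening: 0.0348
```

```bash
python3 -c "
from h import *
chk('wrist11')
save('side','side11');i=cv2.imread('pics/side11.png');cv2.imwrite('pics/s11.png',cv2.resize(i[140:300,230:430],None,fx=3.8,fy=3.6,interpolation=cv2.INTER_CUBIC))
im,d,cal=load('wrist11')
o=manip.get_obs();Rt=R.from_quat(o['orientation']).as_matrix()
a=.15;n=np.array([np.cos(a),np.sin(a),0]);t=np.array([-n[1],n[0],0])
# compare tops: held vs fitted pull
for p in [(300,330),(330,330),(315,300),(95,320),(125,320)]: print(p,fdpt(cal,d,*p).round(4))
"
```

```text
t 12.3 depth,lat,z mm [-1.19 -0.1  -0.58] F normal,lat,z [-10.09   0.7    2.85] tool axes x [-0.007  -0.0013 -1.    ] yaw 0.1491 torque [-0.27  2.14  0.12]
(300, 330) [ 0.5903 -0.0487  0.1507]
(330, 330) [ 0.5883 -0.0373  0.1513]
(315, 300) [ 0.5767 -0.0449  0.1499]
(95, 320) [ 0.6036 -0.1383  0.152 ]
(125, 320) [ 0.5998 -0.1224  0.1518]
```

View pics/s11.png

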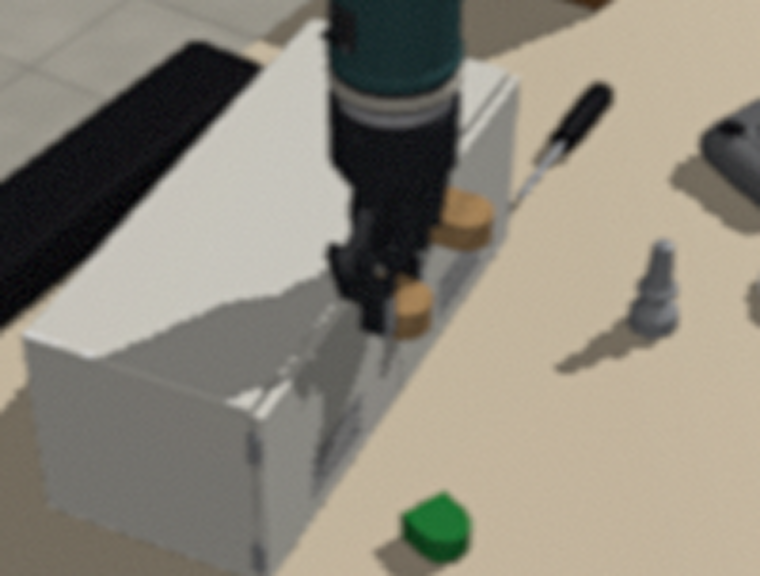

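View pics/wrist11.png

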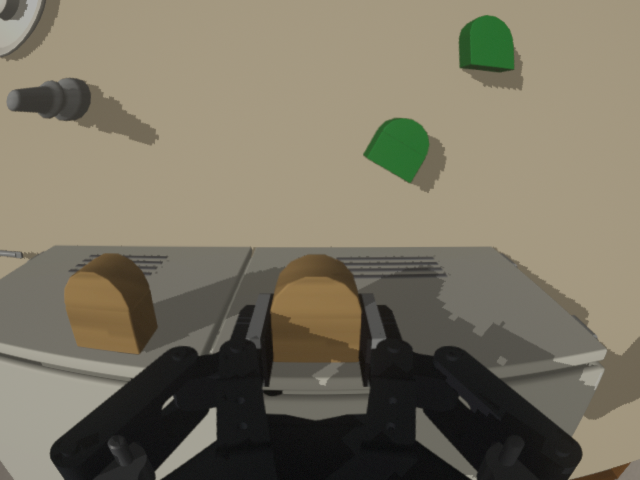

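```bash
python3 -c "
from h import *
print(manip.close_job()); o=manip.get_obs(); print(o['time_s'],o['force'],o['opening'])"
```

```text
the job is handed in; nothing more can be done
None
the job is handed in; nothing more can be done
```

I picked up the loose wooden pull and pressed it, level and flat side on, over the two holes of the left door. That is the bare one, as the fitted pull is on the right door. I handed the job in at about 12.4 s with the gripper still holding and pressing.

**Force:** the last reading was about 10 N square to the door (10.5 N in all, including about 3 N upward). It was steady over the last second, with a highest reading of about 11 N.

**Position:** by my measurement the pull's back centre is about 0.1 mm to the side of the hole centre and 0.6 mm low. Tool tilt is 0.007 rad and turn is within about 0.001 rad. The pull had not shifted in the grip (opening 35 mm), and I moved none of the bystanders or green look-alikes.

**Disagreements:**
- Contact came about 1.2 mm nearer than the door position I had estimated from the cameras, within their error.
- The depth picture puts the held pull's top about 1.5 mm lower than the fitted one's, against 0.6 mm from the arm pose. Both are inside the 6 mm allowed.
- The holes are hidden behind the pull now, so the centring rests on the view taken about 36 mm before contact.

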